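# Move the slide battery from the charger to the lamp

## Task

Press the catch of the charger so that the slide battery pops loose, draw the battery out, and slide it into the rails of the lamp until the lamp's catch clicks up behind it; leave it latched there and let go. Work gently: feel for the click and the stop, and never push or pull the battery in a dock with more than about 15 N, press the catch no harder than needed (below 25 N), keep the battery level, and leave the black-lidded ink jar and the marker where they are.

Things in the scene. Friction and masses are not known exactly. Their poses are not given: they have to be found in the camera images.
- battery: Slide battery, black block 84 (x) x 70 (y) x 40 mm with a grip block on top, about 0.38 kg, latched in the charger at the start. Origin: centre of its underside; z up, x = slide-in direction. z = 0-10 mm: dovetail shoe, 58 mm wide near the bottom, 48 at the top, 1.5 mm play each side in the rails. Latched in a dock its origin lies at x = 0, y = 0, z = 0.022 of the dock (lamp: x up to 7 mm off).
- battery_grip (a point): Middle of the grip block on the battery's top: 26 (x) x 44 (y) mm, from z = 40 to 62 mm of the battery; this point is 14 mm behind (-x of) the battery's centre, at z = 51 mm. Can be gripped across x or across y. Axes as the battery's.
- charger: Grey slide dock fixed to the table, 84 mm wide; at its back a low plain black housing, 60 mm high (the charger). Origin: on the table, under the centre of a latched battery; x = insertion direction (away from the robot, within 0.4 rad), z up. Slide floor 22 mm above the table, x = -78 to 44 mm. Dovetail rails, 31 mm above the table, 63 mm apart at the floor, 53 at the top, x = 0 to 44 mm; flared mouth to x = -16.
- charger_mouth (a point): Point on the slide floor, 60 mm in front (-x) of the charger's origin, 22 mm above the table. A battery with its centre here or further out is clear of the rails: it can be lifted off or set down flat (it overhangs the catch pad by about 1 mm in height and rides the tooth down). Axes as the dock's.
- charger_stop (a point): Middle of the end face, 44 mm behind (+x) the charger's origin, 46 mm above the table: a hard stop 2 mm beyond the latched position. A sprung ejector resists the last 20 mm, 3 to 6.5 N (8 to 10 N with friction). Catch pressed, it pushes the battery out 18 mm, where it stays, in the rails, past the catch. Axes as the dock's.
- charger_pad (a point): Centre of the top of the charger's black ribbed press pad, 24 (x) x 36 (y) mm, 21 mm above the table at rest, 98 mm in front (-x) of the dock's origin, beyond the slide's front edge, free around it. Press straight down with closed fingers: about 5 to 8 N frees a loaded catch; it bottoms hard after 7.5 mm. Axes as the dock's.
- charger_catch (a joint): Sprung catch of the charger, m: 0 = up (ramped tooth 5 mm above the slide floor, upright face at x = -42 mm); grows to 0.0075 as the pad is pressed or a battery rides over it; a latched battery is freed beyond about 0.0055. Springs up by itself (1 to 3.5 N).
- lamp: Grey slide dock fixed to the table, 84 mm wide; at its back a tilted flat LED lamp head, 120 mm wide and high. Origin: on the table, under the centre of a latched battery; x = insertion direction (away from the robot, within 0.4 rad), z up. Slide floor 22 mm above the table, x = -78 to 44 mm. Dovetail rails, 31 mm above the table, 63 mm apart at the floor, 53 at the top, x = 0 to 44 mm; flared mouth to x = -16.
- lamp_mouth (a point): Point on the slide floor, 60 mm in front (-x) of the lamp's origin, 22 mm above the table. A battery with its centre here or further out is clear of the rails: it can be lifted off or set down flat (it overhangs the catch pad by about 1 mm in height and rides the tooth down). Axes as the dock's.
- lamp_stop (a point): Middle of the end face, 44 mm behind (+x) the lamp's origin, 46 mm above the table: a hard stop 2 mm beyond the latched position. Here stop, ejector and catch sit on a carriage set (fixed, unmeasured) up to 7 mm nearer or farther: find it by feel. A sprung ejector resists the last 20 mm, 3 to 6.5 N (8 to 10 N with friction). Catch pressed, it pushes the battery out 18 mm, where it stays, in the rails, past the catch. Axes as the dock's.
- lamp_catch (a joint): Sprung catch of the lamp, m: 0 = up (ramped tooth 5 mm above the slide floor, upright face at x = -42 mm); grows to 0.0075 as the pad is pressed or a battery rides over it; a latched battery is freed beyond about 0.0055. Springs up by itself (1 to 3.5 N).
- ink_jar_black: Ink jar with black lid, 74 mm across, 85 mm high, standing loose between the docks, to be left alone. Origin at the centre of its underside.
- marker_b: White marker with a red cap, 16 x 136 x 17 mm, lying loose between the docks roughly along x, to be left alone. Origin at the centre of its underside.
Mind the look-alikes: they are no part of the job. What is shaped like the battery but turquoise is not meant.

How it is judged:
On the way, in this order (a step that is already met when the one before it is completed fails the run):
1. the charger's catch is pressed and the battery comes free of it (value of joint charger_catch above 0.004 m and x of battery in the frame of charger below -0.008 m), for 0.05 s.
2. the battery is out of the charger's rails (horizontal distance between battery and charger above 0.056 m), for 0.1 s.
3. the battery is latched in the lamp (x of battery in the frame of lamp between -0.012 and 0.012 m and y of battery in the frame of lamp between -0.004 and 0.004 m and z of battery in the frame of lamp between 0.018 and 0.027 m and angle between the x axis of battery and the x axis of lamp, either way round below 0.08 rad and value of joint lamp_catch below 0.002 m), for 0.2 s.
At the end, for the whole second after the job is handed in: The battery sits in the lamp's rails pushed in past the catch (centre within 12 mm of the drawn position along the slide, as the carriage varies), 4 mm across, level with the slide floor (-4/+5 mm), lined up within 0.08 rad, the lamp's catch up again (joint below 2 mm) behind it, at rest and let go (all of step 3 and linear speed of battery below 0.02 m/s and contact force between the fingers and battery below 0.2 N); the robot touches nothing.
It fails at once if the battery is pushed or pulled against the charger with more than 30 N, all contacts added (contact force between battery and charger above 30 N).
It fails at once if the battery is pushed or pulled against the lamp with more than 30 N, all contacts added (contact force between battery and lamp above 30 N).
It fails at once if the catch is pressed with more than 25 N (contact force between the fingers and charger above 25 N or contact force between the fingers and lamp above 25 N).
It fails at once if the battery is tipped by more than 0.5 rad (angle between battery's own z axis and vertical above 0.5 rad).
It fails at once if the ink jar or the marker is moved by more than 30 mm (distance of any of ink_jar_black, marker_b from where it was at the start of the episode above 0.03 m).
It also fails if it takes over 64 s, if anything falls off the work surface, if the arm or the gripper's body presses on something with over 40 N, if the wrist force passes 120 N, or if a joint passes its speed limit or range.

## Robot

A 6-joint arm with a two-finger parallel gripper is mounted at the origin on the work surface; the furniture and walls round the work are solid. World frame = base frame: x ahead of the robot, y to its left, z up, the work surface at z = 0. Lengths are in m, angles in rad, forces in N, time in s.
With the tool pointing down it reaches from about 0.3 to 0.875 m from the base axis. Payload 6.4 kg.
Tool frame: the origin (TCP) lies between the finger pads; the fingertips stand 8 mm ahead of it and the grasp point (between the pads) lies 11 mm behind it; z points along the fingers, y is the direction in which the jaws open and shut (so a half turn about z gives the same grasp; the last joint's range is limited). The gripper opens to 85 mm and grips with 20 to 120 N. Pads are 22 mm wide; open, the fingers measure 114 mm over their backs; the gripper's body (76 mm by 85 mm) begins 54 mm behind the grasp point. The pads swing forward as they close: fully open they stand 13 mm farther back than shut.
Start: joints at [-1.499, 0.181, 1.607, -0, 1.354, -0.206], TCP at [0.158, -0.553, 0.239] pointing down, gripper open.
Joint ranges: [-2.99, 2.99], [-0.89, 2.07], [0.3, 2.58], [-1.14, 4.28], [0, 2.63], [-3.12, 3.12]. Speed limits (rad/s): [2.57, 2.57, 3.01, 3.14, 3.14, 3.14].

## Interface

Orientations are given as a unit quaternion [w, x, y, z].
In Python, from bench import monitor, viewer, workorder, spotter gives the robot as it stands. The module is installed in compiled form; this text tells all that it offers.
- The arm moves only by the tool move_arm, never from a script. Its argument "motion" is a list of rows, each a list of 3 entries, a list of its own where there are three numbers: the shift along the tool's x, y, z in units of 60 mm (1.0 is 60 mm), then the turn, a rotation vector about the tool's x, y, z in units of 8 degrees (1.0 is 8 degrees), then the opening in per cent of the stroke, from 0 (shut) to 100 (fully open). In form: [[[dx, dy, dz], [rx, ry, rz], grip], ...]. A call has 1 to 10 rows; each row is the pose to reach, as a shift and turn from the pose commanded when the call began, along the tool's axes at that moment; what a row does not reach only later rows make up. A row lasts 1/8 s, in which the tool goes at most 62.5 mm and 10.7 degrees, less where a joint would pass 70% of its speed; a pose out of reach is approached as far as the arm can. A call with a gripper value outside its range is refused whole. The fingers move at their own pace and stop on an object; the grip force is fixed at half the most. Time passes only in rows, so rows that repeat a pose let the fingers close. It gives the time, the measured TCP pose, the force and the opening at its end, in the units of the state.
- monitor.get_obs(): the state, without advancing time (a new reading comes with each control period).
- viewer.camera(name): name is "scene" or "side" or "wrist"; returns the picture (400x640x3 uint8, blue, green, red); there is no depth.
- viewer.calibration(name): a dict with "fovy" (degrees; the focal length in pixels is half the picture's height over the tangent of half this angle, whatever the lens; pixels are square), "cx", "cy" (the principal point, pixels), "extrinsics" (4x4, takes a point from camera to world coordinates). Camera axes: x right, y down, z forward; pixel columns grow to the right and rows downward; lengths in m; the calibration is good to about 2 mm. A picture is of the moment at which its call begins: read the wrist's pose just before it. calibration takes no time and is no camera call; for the wrist camera it gives the pose at the moment of the call.
- workorder.hand_in(): hands the job in, once; it reports no verdict.
Trained networks look in the newest picture that a camera, given by its name, has taken for a name from the list of things; names that differ only in an ending like _2 or _b are one class to them, and where a whole thing is asked for, a point or a joint stands for the part that bears it (a point fixed in the world has none). Each returns a list of dicts, best first, with "score" (0 to 1); they miss things now and then, are a little off and sometimes report something else, mostly with a low value. They report only what shows in the picture. A call takes as long as a camera call. They do not tell look-alikes from the thing itself.
- spotter.search_frame(camera, name): "centre" ([column, row] as shares, 0 to 1, of the picture: columns of its width, rows of its height, amid what is visible of it).
- spotter.outline_of(camera, name): "region" (400x640 bool, what is visible of it) and "centre" ([column, row] as shares, 0 to 1, of the picture: columns of its width, rows of its height, amid what is visible of it).
The state is a dict: "time_s": time; "q": joint angles; "dq": joint speeds; "joint_efforts": joint torques, N m; "eef_pos": TCP position; "eef_rot": TCP orientation; "wrist_force": force on the tool from outside, world axes, zero at the start; "torque": the same for the moment, N m; "opening": opening from 0.0 (shut) to 1.0 (fully open).
Only numpy, scipy, OpenCV 4.12 (cv2) and the standard library are available. Lean on these libraries where they do the work, as an engineer would, in place of code of your own. Each camera call takes 0.05 s, during which the arm holds its last target. There are 200 camera calls.

## Working session

There is one attempt and no reset: what is moved stays moved. The work goes in short steps, Python scripts to look and compute and a tool call to move; the robot and the scene stay as the last step left them, time stands still between calls to the robot, and variables do not carry over. Pictures are saved under pics/ and viewed, about 8 in all and at most 12, crops included, and the job is handed in when it is done.

Besides the shell and the picture viewer there is one more tool, called after "Request:" as name([rows], argument=value, ...), one row to a line, values as JSON. move_arm: Moves the arm, as the interface text tells. Its arguments: {"type":"object","properties":{"motion":{"type":"array","items":{"type":"array"}}},"required":["motion"]}

```bash
mkdir -p pics; cat > h.py <<'E'
import numpy as np, cv2
from scipy.spatial.transform import Rotation as R
from bench import monitor, viewer, workorder, spotter
def pix2world(c,u,v,z):
    k=viewer.calibration(c); f=200/np.tan(np.radians(k['fovy'])/2); T=np.array(k['extrinsics'])
    d=T[:3,:3]@[(u-k['cx'])/f,(v-k['cy'])/f,1]; o=T[:3,3]
    return o+d*(z-o[2])/d[2]
def w2p(c,p):
    k=viewer.calibration(c); f=200/np.tan(np.radians(k['fovy'])/2); T=np.array(k['extrinsics'])
    q=T[:3,:3].T@(np.array(p)-T[:3,3]); return q[0]/q[2]*f+k['cx'],q[1]/q[2]*f+k['cy']
def rot(o): q=o['eef_rot']; return R.from_quat([q[1],q[2],q[3],q[0]])
E
python3 - <<'E'
from h import *
np.set_printoptions(precision=4,suppress=True)
o=monitor.get_obs(); print({k:np.round(v,3) for k,v in o.items()}); print(rot(o).as_matrix())
for c in ['scene','side']:
    im=viewer.camera(c); cv2.imwrite(f'pics/{c}0.png',im)
    print(c,viewer.calibration(c))
    for n in ['battery','charger','lamp','charger_pad','battery_grip','ink_jar_black','marker_b']:
        print(n,[(round(d['score'],2),np.round(np.array(d['centre'])*[640,400])) for d in spotter.search_frame(c,n)[:4]])
E
```

```text
{'time_s': np.float64(0.0), 'q': array([-1.499,  0.181,  1.608, -0.   ,  1.354, -0.206]), 'dq': array([ 0.001,  0.001,  0.002, -0.001, -0.   , -0.001]), 'joint_efforts': array([ -0.001, -44.488, -35.134,  -0.001,   0.009,  -0.   ]), 'eef_pos': array([ 0.158, -0.552,  0.238]), 'eef_rot': array([-0.001,  0.99 ,  0.138,  0.   ]), 'wrist_force': array([-0.152,  0.786,  0.721]), 'torque': array([ 0.01 ,  0.017, -0.057]), 'opening': np.float64(1.002)}
[[ 0.9617  0.2742 -0.0001]
 [ 0.2742 -0.9617  0.0017]
 [ 0.0003 -0.0017 -1.    ]]
scene {'fovy': 42.46705428948172, 'cx': 325.4604814324509, 'cy': 205.37576751126062, 'extrinsics': array([[-0.7205, -0.4075,  0.5611, -0.1024],
       [-0.6933,  0.4392, -0.5713,  0.7009],
       [-0.0137, -0.8007, -0.599 ,  0.8163],
       [ 0.    ,  0.    ,  0.    ,  1.    ]])}
battery [(0.87, array([234., 220.])), (0.62, array([251., 268.]))]
charger [(0.89, array([248., 291.])), (0.33, array([408., 199.]))]
lamp [(0.98, array([383., 174.]))]
charger_pad [(0.56, array([247., 289.]))]
battery_grip [(0.95, array([255., 268.])), (0.76, array([238., 222.])), (0.23, array([382., 175.]))]
ink_jar_black [(0.87, array([303., 201.]))]
marker_b [(0.6, array([383., 174.])), (0.57, array([355., 243.]))]
side {'fovy': 51.971472877725596, 'cx': 313.6434895327194, 'cy': 195.61617835574066, 'extrinsics': array([[-0.9892, -0.0711,  0.1286,  0.4815],
       [-0.1455,  0.3554, -0.9233,  0.8861],
       [ 0.0199, -0.932 , -0.3619,  0.412 ],
       [ 0.    ,  0.    ,  0.    ,  1.    ]])}
battery [(0.92, array([308., 251.])), (0.67, array([229., 229.]))]
charger [(0.81, array([291., 273.]))]
lamp [(0.8, array([314., 177.])), (0.4, array([289., 272.]))]
charger_pad [(0.74, array([291., 273.])), (0.68, array([354., 271.]))]
battery_grip [(0.76, array([231., 228.])), (0.74, array([313., 255.]))]
ink_jar_black [(0.8, array([285., 202.]))]
marker_b [(0.6, array([355., 226.]))]
```

View pics/scene0.png

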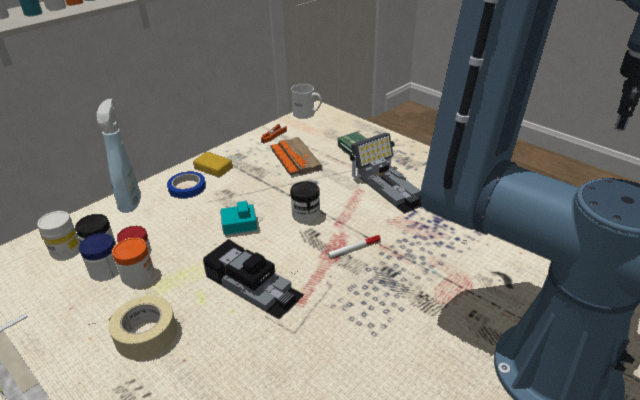

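View pics/side0.png

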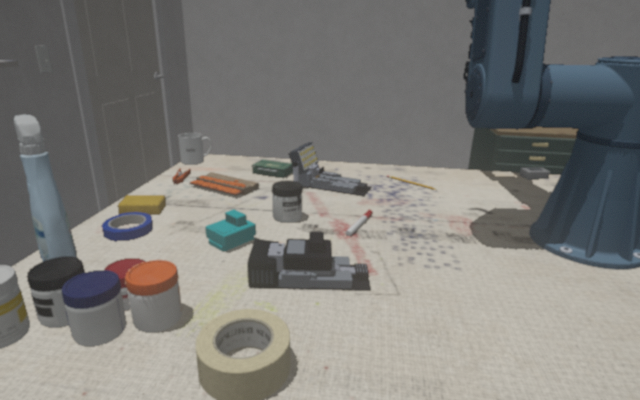

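The scene view shows these candidates for the battery: the black block in the grey charger at scene (251,268) / side (308,252), and the turquoise look-alike at scene (238,220) / side (231,230). I choose the black one. The lamp dock is at scene (385,180), the jar at (305,201) and the marker at (355,246).

```bash
python3 - <<'E'
from h import *
np.set_printoptions(precision=4,suppress=True)
im=cv2.imread('pics/scene0.png')
a=cv2.resize(im[230:320,190:315],(800,576),interpolation=cv2.INTER_CUBIC)
b=cv2.resize(im[125:215,340:465],(800,576),interpolation=cv2.INTER_CUBIC)
cv2.imwrite('pics/c1.png',np.vstack([cv2.resize(a,(410,295)),cv2.resize(b,(410,295))]))
print('pad',pix2world('scene',286,300,.02),'grip',pix2world('scene',259,265,.084),'side pad',pix2world('side',355,272,.02),'side grip',pix2world('side',317,238,.084))
print('lamp front', pix2world('scene',410,202,.021),pix2world('side',363,186,.021),'lamp back',pix2world('scene',366,177,.022))
print('jar',pix2world('scene',305,188,.085),'marker',pix2world('scene',332,254,.01),pix2world('scene',378,239,.01))
k=viewer.calibration('wrist');print(k)
o=monitor.get_obs();print((rot(o).inv().apply(np.array(k['extrinsics'])[:3,3]-o['eef_pos'])),rot(o).inv().as_matrix()@np.array(k['extrinsics'])[:3,:3])
E
```

```text
pad [0.4762 0.2334 0.02  ] grip [0.5418 0.2435 0.084 ] side pad [0.493  0.2454 0.02  ] side grip [0.5625 0.2504 0.084 ]
lamp front [ 0.4921 -0.2173  0.021 ] [ 0.4945 -0.2129  0.021 ] lamp back [ 0.6504 -0.228   0.022 ]
jar [ 0.67  -0.014  0.085] marker [0.5112 0.0573 0.01  ] [ 0.4671 -0.0569  0.01  ]
{'fovy': 66.00848392699665, 'cx': 317.52136338294815, 'cy': 199.11802569118174, 'extrinsics': array([[ 0.2741, -0.922 , -0.2734,  0.2279],
       [-0.9617, -0.2626, -0.0786, -0.5329],
       [ 0.0007,  0.2844, -0.9587,  0.3734],
       [ 0.    ,  0.    ,  0.    ,  1.    ]])}
[ 0.073  -0.     -0.1341] [[-0.0001 -0.9587 -0.2844]
 [ 1.     -0.0003  0.0006]
 [-0.0007 -0.2844  0.9587]]
```

View pics/c1.png

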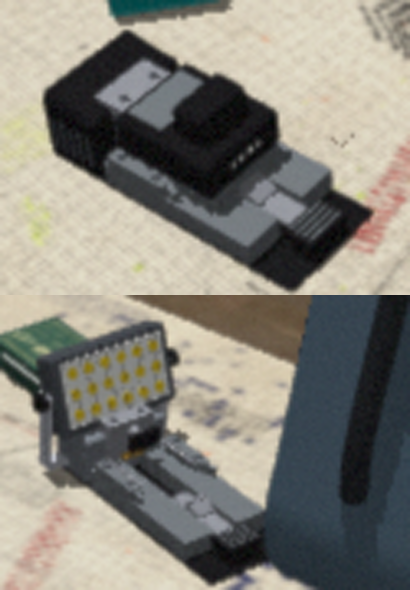

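The crop confirms the choice: the black battery with its grip block sits in the grey charger beside the black housing, and the ribbed pad is towards the robot. The lamp has the LED head. I'll approach with the tool half-turned, so the camera is on the robot's side.

Request:
move_arm([
  [[5.36,-2.86,-1],[0,0,-10],0],
  [[5.36,-2.86,-1],[0,0,-10],0],
  [[5.36,-2.86,-1],[0,0,-10],0],
  [[5.36,-2.86,-1],[0,0,-10],0],
  [[5.36,-2.86,-1],[0,0,-10],0],
  [[5.36,-2.86,-1],[0,0,-10],0],
  [[5.36,-2.86,-1],[0,0,-10],0],
  [[5.36,-2.86,-1],[0,0,-10],0],
])

```text
time_s: 1.8
eef_pos: [0.4207, -0.2988, 0.2996]
eef_rot: [0.0, 0.667, 0.745, -0.0]
wrist_force: [0.5, 0.3, -1.0]
opening: 0.005
```

Request:
move_arm([
  [[1.2,1.3,0],[0,0,-10.46],0],
  [[1.2,1.3,0],[0,0,-10.46],0],
  [[1.2,1.3,0],[0,0,-10.46],0],
  [[1.2,1.3,0],[0,0,-10.46],0],
  [[1.2,1.3,0],[0,0,-10.46],0],
  [[1.2,1.3,0],[0,0,-10.46],0],
  [[1.2,1.3,0],[0,0,-10.46],0],
  [[1.2,1.3,0],[0,0,-10.46],0],
  [[1.2,1.3,0],[0,0,-10.46],0],
  [[1.2,1.3,0],[0,0,-10.46],0],
])

```text
time_s: 3.05
eef_pos: [0.4901, -0.2201, 0.2993]
eef_rot: [0.0, 0.005, 1.0, -0.0]
wrist_force: [-0.6, 0.6, -0.2]
opening: -0.003
```

```bash
python3 - <<'E'
from h import *
o=monitor.get_obs(); k=viewer.calibration('wrist'); im=viewer.camera('wrist'); cv2.imwrite('pics/w_lamp.png',im)
np.save('lampcal.npy',np.array(k['extrinsics'])); print(o['eef_pos'],rot(o).as_matrix().round(3).tolist(),o['q'].round(2))
E
```

```text
[ 0.49006136 -0.22008937  0.29931068] [[-1.0, 0.01, 0.0], [0.01, 1.0, -0.0], [-0.0, -0.0, -1.0]] [-0.64  0.05  1.63  0.    1.46 -2.2 ]
```

View pics/w_lamp.png

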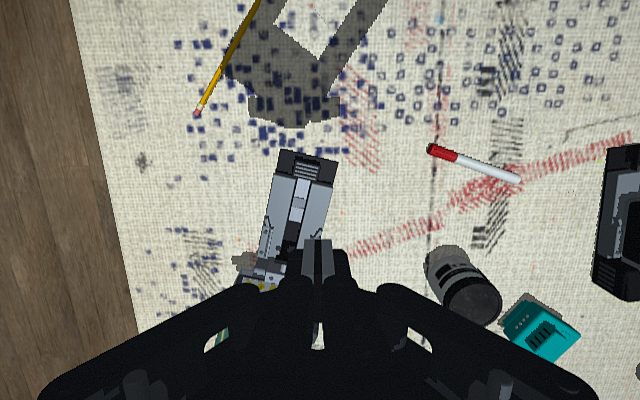

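The wrist view shows the lamp dock at (300,200), with its front plate at (278..337,150), the jar at (465,285), the marker at (475,162) and the turquoise decoy at (540,330). I'll zoom in on the dock.

```bash
python3 - <<'E'
import cv2
im=cv2.imread('pics/w_lamp.png')[140:290,220:370]
cv2.imwrite('pics/c2.png',cv2.resize(im,(600,600),interpolation=cv2.INTER_CUBIC))
E
```

```text
(no output)
```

View pics/c2.png

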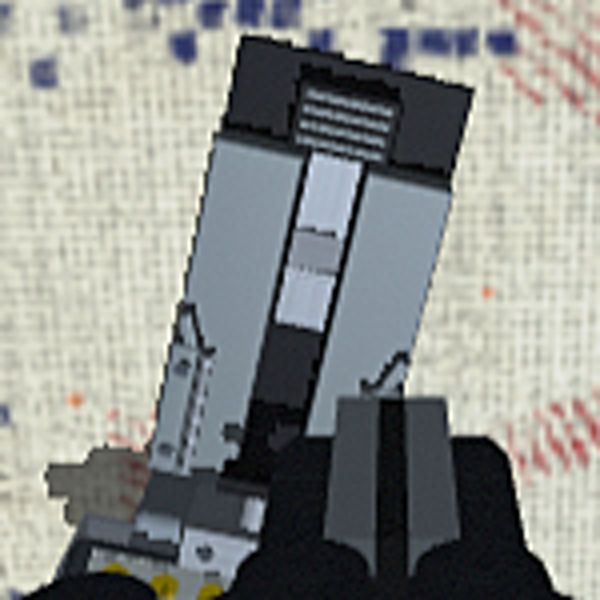

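```bash
cat > dock.py <<'E'
from h import *
from scipy.optimize import least_squares
def ray(E,u,v,z):
    k=viewer.calibration('wrist'); f=200/np.tan(np.radians(k['fovy'])/2)
    d=E[:3,:3]@[(u-k['cx'])/f,(v-k['cy'])/f,1]; o=E[:3,3]; return o+d*(z-o[2])/d[2]
def fit(E,pts):
    # pts: u,v,z, dock x,y
    W=np.array([ray(E,u,v,z)[:2] for u,v,z,_,_ in pts]); D=np.array([p[3:] for p in pts])
    def g(s): c,n=np.cos(s[2]),np.sin(s[2]); return (D@np.array([[c,n],[-n,c]])+s[:2]-W).ravel()
    r=least_squares(g,[*W.mean(0),0]); return r.x,g(r.x).reshape(-1,2)*1000,W
E
python3 - <<'E'
from dock import *
np.set_printoptions(precision=4,suppress=True)
E=np.load('lampcal.npy')
P=lambda a,b,z,x,y:(220+a/4,140+b/4,z,x,y)
s,r,W=fit(E,[P(217,137,.022,-.078,-.042),P(450,188,.022,-.078,.042),P(186,307,.031,-.016,-.042),P(406,354,.031,-.016,.042),P(348,122,.021,-.098,0)])
print(s,r,W)
E
```

```text
[ 0.5895 -0.2578 -0.2404] [[-0.537  -0.7885]
 [ 0.8018  1.4658]
 [ 1.6834 -3.1322]
 [ 3.4706  2.3211]
 [-5.4188  0.1337]] [[ 0.5043 -0.2792]
 [ 0.5229 -0.1999]
 [ 0.5623 -0.2917]
 [ 0.5805 -0.2155]
 [ 0.4997 -0.2346]]
```

Request:
move_arm([
  [[0,1,0.2],[0,0,0],0],
  [[0,2,0.4],[0,0,0],0],
  [[0,3,0.6],[0,0,0],0],
  [[0,4,0.7],[0,0,0],0],
  [[0,5,0.8],[0,0,0],0],
  [[0,6,0.8],[0,0,0],0],
  [[0,7,0.8],[0,0,0],0],
  [[0.6,7.6,0.8],[0,0,0],0],
  [[0.6,7.6,0.8],[0,0,0],0],
  [[0.6,7.6,0.8],[0,0,0],0],
])

```text
time_s: 4.35
eef_pos: [0.4575, 0.236, 0.2515]
eef_rot: [0.0, 0.004, 1.0, -0.0]
wrist_force: [0.4, -0.2, 1.2]
opening: 0.0
```

```bash
python3 - <<'E'
from h import *
o=monitor.get_obs(); k=viewer.calibration('wrist'); im=viewer.camera('wrist'); cv2.imwrite('pics/w_ch.png',im)
np.save('chcal.npy',np.array(k['extrinsics'])); print(o['eef_pos'],o['q'].round(2))
cv2.imwrite('pics/w_ch_c.png',cv2.resize(im[90:290,190:440],(750,600),interpolation=cv2.INTER_CUBIC))
E
```

```text
[0.45752189 0.23604469 0.25146782] [ 0.25  0.03  1.74 -0.    1.36 -1.32]
```

View pics/w_ch_c.png

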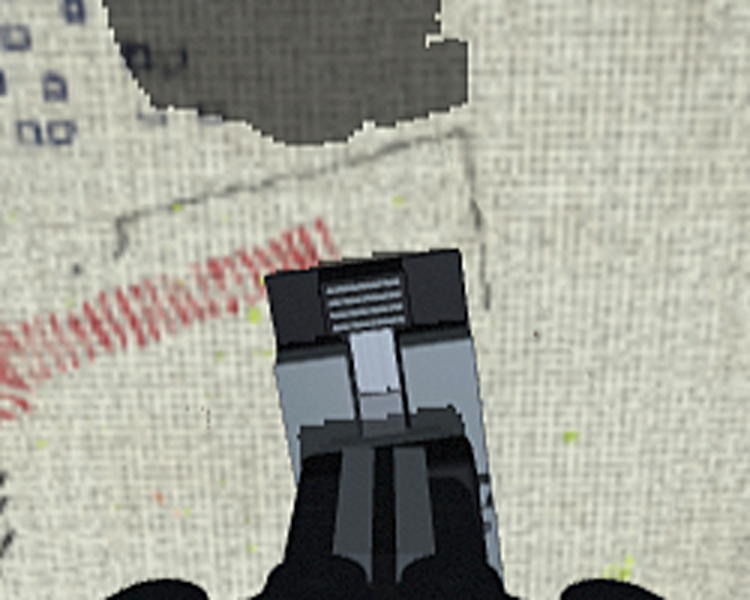

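The view shows the charger's pad at crop (366,302), i.e. full picture (312,191), the slide front corners at crop (277,366) and (472,339), and the battery's rear face at (380,420), hidden by the shut fingers.

```bash
python3 - <<'E'
from dock import *
np.set_printoptions(precision=4,suppress=True)
E=np.load('chcal.npy')
P=lambda a,b,z,x,y:(190+a/3,90+b/3,z,x,y)
s,r,W=fit(E,[P(277,366,.022,-.078,-.042),P(472,339,.022,-.078,.042),P(366,302,.021,-.098,0)])
print(s,r,W)
for q in [(325,281),(404,272),(405,326),(330,332)]: print(ray(E,*P(*q,.021,0,0)[:3]))
for q in [(298,468),(486,470)]: print('edge',ray(E,*P(*q,.022,0,0)[:3]))
c,n=np.cos(s[2]),np.sin(s[2]); print('pad',s[:2]-.098*np.array([c,n]),'grip',s[:2]-.014*np.array([c,n]))
print(spotter.search_frame('wrist','charger_pad')[:2])
print('check scene pix of grip', w2p('scene',[*(s[:2]-.014*np.array([c,n])),.084]),w2p('side',[*(s[:2]-.014*np.array([c,n])),.084]))
E
```

```text
[0.5812 0.2427 0.1379] [[-0.3434 -1.3155]
 [-0.7145  1.0902]
 [ 1.0578  0.2253]] [[0.5101 0.1917]
 [0.4989 0.2725]
 [0.4831 0.229 ]]
[0.4742 0.2125 0.021 ]
[0.4706 0.2445 0.021 ]
[0.4934 0.2449 0.021 ]
[0.4958 0.214  0.021 ]
edge [0.5564 0.1988 0.022 ]
edge [0.5579 0.2797 0.022 ]
pad [0.4841 0.2292] grip [0.5673 0.2407]
[{'centre': [0.4947, 0.532], 'score': 0.78}]
check scene pix of grip (np.float64(252.1194737915811), np.float64(258.55818857638735)) (np.float64(315.0429388932662), np.float64(235.31632038226013))
```

Request:
move_arm([
  [[-0.443,-0.11,1],[0,0,-1.05],0],
  [[-0.443,-0.11,2],[0,0,-1.05],0],
  [[-0.443,-0.11,2.8],[0,0,-1.05],0],
  [[-0.443,-0.11,3.3],[0,0,-1.05],0],
  [[-0.443,-0.11,3.44],[0,0,-1.05],0],
  [[-0.443,-0.11,3.5],[0,0,-1.05],0],
  [[-0.443,-0.11,3.5],[0,0,-1.05],0],
])

```text
time_s: 5.32
eef_pos: [0.4851, 0.2293, 0.0426]
eef_rot: [0.001, -0.069, 0.998, 0.0]
wrist_force: [0.2, 0.2, -0.9]
opening: -0.002
```

Request:
move_arm([
  [[0,0,0.12],[0,0,0],0],
  [[0,0,0.2],[0,0,0],0],
  [[0,0,0.24],[0,0,0],0],
  [[0,0,0.27],[0,0,0],0],
  [[0,0,0.27],[0,0,0],0],
])

```text
time_s: 5.95
eef_pos: [0.484, 0.2295, 0.0251]
eef_rot: [0.0, -0.07, 0.998, 0.0]
wrist_force: [0.2, 1.0, 1.0]
opening: 0.0
```

Request:
move_arm([
  [[0,0,0.015],[0,0,0],0],
  [[0,0,0.03],[0,0,0],0],
  [[0,0,0.03],[0,0,0],0],
])

```text
time_s: 6.32
eef_pos: [0.484, 0.2294, 0.0233]
eef_rot: [0.0, -0.07, 0.998, 0.0]
wrist_force: [0.1, 0.6, 2.6]
opening: 0.001
```

```bash
python3 - <<'E'
from h import *
f=[]
for i in range(2): viewer.camera('scene'); f.append(monitor.get_obs()['wrist_force'].round(1).tolist())
im=viewer.camera('side');cv2.imwrite('pics/s1.png',im); print(f,monitor.get_obs()['eef_pos'])
print(cv2.absdiff(im,cv2.imread('pics/side0.png'))[230:280,240:340].mean())
print([(round(d['score'],2),np.array(d['centre'])*[640,400]) for d in spotter.search_frame('side','battery')])
E
```

```text
[[0.3, 1.0, 3.0], [0.6, 0.2, 2.9]] [0.48400858 0.22944858 0.02340652]
17.348866666666666
[(0.82, array([320.128, 252.4  ])), (0.82, array([228.224, 228.68 ]))]
```

```bash
python3 - <<'E'
import cv2,numpy as np
a,b=[cv2.resize(cv2.imread(f'pics/{n}.png')[220:300,235:385],(600,300),interpolation=cv2.INTER_CUBIC) for n in('side0','s1')]
cv2.imwrite('pics/c3.png',np.vstack([a,b]))
E
```

```text
(no output)
```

View pics/c3.png

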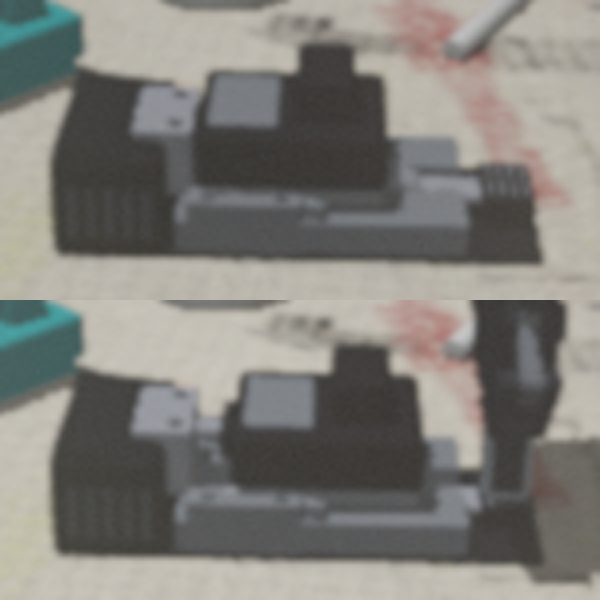

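The two-part crop (before above, after below) shows the battery popped out towards the robot by about 9 camera pixels, roughly 17 mm. Next I lift off and hover over the grip.

Request:
move_arm([
  [[0,0,-0.5],[0,0,0],0],
  [[0,0,-1.2],[0,0,0],30],
  [[0,0,-1.83],[0,0,0],75],
  [[-0.6,0,-1.83],[0,0,0],75],
  [[-1.1,0,-1.83],[0,0,0],75],
  [[-1.1,0,-1.83],[0,0,0],75],
  [[-1.1,0,-1.83],[0,0,0],75],
])

```text
time_s: 7.4
eef_pos: [0.5479, 0.2383, 0.1321]
eef_rot: [-0.001, -0.07, 0.998, -0.0]
wrist_force: [0.1, 0.7, 0.5]
opening: 0.749
```

```bash
python3 - <<'E'
from h import *
o=monitor.get_obs(); k=viewer.calibration('wrist'); im=viewer.camera('wrist'); cv2.imwrite('pics/w_g.png',im)
np.save('gcal.npy',np.array(k['extrinsics'])); print(o['eef_pos'],o['opening'])
for d in spotter.outline_of('wrist','battery_grip')[:2]: print(d['score'],d['centre'],[np.where(d['region'].any(a))[0][[0,-1]] for a in (0,1)])
E
```

```text
[0.54786626 0.23828541 0.13211155] 0.7494255285056061
0.66 [0.273, 0.9547] [array([143, 195]), array([355, 399])]
```

View pics/w_g.png

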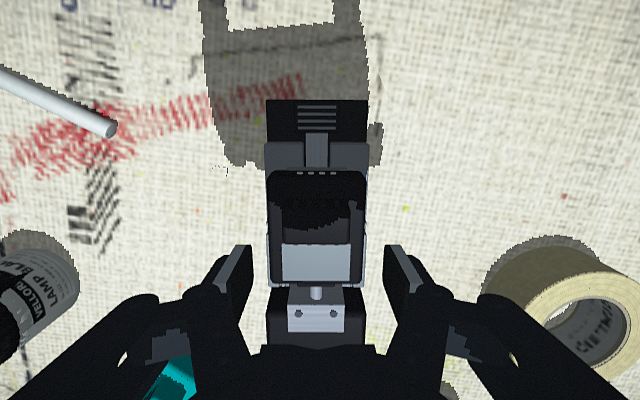

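The battery's edges at columns 267 and 368 centre on 317.5, which matches the fingers' midpoint (317), and the axis is parallel to the image columns. I'll check the along-slide position.

```bash
python3 - <<'E'
from dock import *
E=np.load('gcal.npy'); s=np.array([.5812,.2427]); c,n=np.cos(.138),np.sin(.138)
for nm,u,v,z in [('front of slide',317,142,.022),('pad',317,117,.021),('rear top edge',317,171,.062),('plate far edge',317,283,.062),('jackplate? housing',317,290,.06),('L',267,230,.062),('R',367.5,230,.062)]:
    d=ray(E,u,v,z)[:2]-s; print(nm,(d@[c,n]*1000).round(1),(d@[-n,c]*1000).round(1))
g=cv2.imread('pics/w_g.png')[160:260,300:335].mean((1,2)); print(g.round().astype(int).tolist())
E
```

```text
front of slide -79.9 -0.3
pad -98.8 -0.4
rear top edge -64.6 -0.2
plate far edge 20.8 -0.1
jackplate? housing 28.0 -0.1
L -21.9 -35.8
R -22.0 35.8
[70, 70, 70, 70, 70, 71, 69, 59, 56, 57, 43, 16, 55, 69, 33, 10, 14, 15, 16, 16, 17, 17, 17, 18, 16, 18, 17, 17, 17, 17, 17, 17, 17, 17, 17, 17, 17, 17, 16, 14, 15, 15, 16, 15, 16, 15, 16, 15, 15, 16, 17, 17, 17, 18, 17, 17, 17, 17, 16, 17, 18, 17, 18, 20, 22, 25, 28, 30, 35, 40, 45, 49, 48, 47, 46, 46, 46, 46, 45, 45, 44, 45, 41, 23, 89, 157, 169, 164, 163, 162, 162, 162, 162, 161, 161, 161, 161, 160, 160, 160]
```

Request:
move_arm([
  [[0,0,0.5],[0,0,0],75],
  [[0,0,0.9],[0,0,0],75],
  [[0,0,1.03],[0,0,0],70],
  [[0,0,1.03],[0,0,0],62],
  [[0,0,1.03],[0,0,0],57],
  [[0,0,1.03],[0,0,0],55],
  [[0,0,1.03],[0,0,0],54],
])

```text
time_s: 8.38
eef_pos: [0.5498, 0.2384, 0.0721]
eef_rot: [0.001, -0.07, 0.998, -0.0]
wrist_force: [1.1, -1.8, 0.9]
opening: 0.536
```

Request:
move_arm([
  [[0,0,0],[0,0,0],53],
  [[0,0,0],[0,0,0],52],
  [[0,0,0],[0,0,0],51],
  [[0,0,0],[0,0,0],51],
])

```text
time_s: 8.88
eef_pos: [0.5497, 0.2382, 0.0718]
eef_rot: [0.0, -0.07, 0.998, -0.0]
wrist_force: [1.2, -3.9, 5.4]
opening: 0.514
```

Request:
move_arm([
  [[0,0,-0.02],[0,0,0],53],
  [[0,-0.008,-0.03],[0,0,0],52],
  [[0,-0.008,-0.03],[0,0,0],50],
  [[0,-0.008,-0.03],[0,0,0],47],
])

```text
time_s: 9.38
eef_pos: [0.5487, 0.2383, 0.073]
eef_rot: [-0.001, -0.07, 0.998, 0.0]
wrist_force: [-1.8, -0.7, 2.8]
opening: 0.497
```

Request:
move_arm([
  [[0,0,0],[0,0,0],40],
  [[0,0,0],[0,0,0],25],
  [[0,0,0],[0,0,0],10],
  [[0,0,0],[0,0,0],10],
])

```text
time_s: 9.88
eef_pos: [0.5488, 0.2383, 0.073]
eef_rot: [-0.0, -0.07, 0.998, 0.0]
wrist_force: [-4.5, 0.7, 3.7]
opening: 0.501
```

Request:
move_arm([
  [[0.04,0,0],[0,0,0],10],
  [[0.1,0,0],[0,0,0],10],
  [[0.17,0,0],[0,0,0],10],
  [[0.25,0,0],[0,0,0],10],
])

```text
time_s: 10.38
eef_pos: [0.5342, 0.2358, 0.073]
eef_rot: [0.0, -0.07, 0.998, -0.0]
wrist_force: [1.3, -0.2, -2.9]
opening: 0.499
```

Request:
move_arm([
  [[0.08,0,0],[0,0,0],10],
  [[0.16,0,0],[0,0,0],10],
  [[0.24,0,0],[0,0,0],10],
  [[0.32,0,0],[0,0,0],10],
  [[0.4,0,0],[0,0,0],10],
  [[0.48,0,0],[0,0,0],10],
  [[0.56,0,0],[0,0,0],10],
  [[0.62,0,0],[0,0,0],10],
])

```text
time_s: 11.38
eef_pos: [0.4972, 0.2308, 0.0731]
eef_rot: [0.0, -0.07, 0.998, 0.0]
wrist_force: [0.7, -0.7, -3.5]
opening: 0.5
```

Request:
move_arm([
  [[0,0,-0.4],[0,0,0],10],
  [[0,0,-1],[0,0,0],10],
  [[0,-0.4,-1.5],[0,0,0],10],
  [[0.1,-1.2,-1.5],[0,0,0.5],10],
  [[0.3,-2.1,-1.5],[0,0,1],10],
  [[0.5,-3,-1.5],[0,0,1.5],10],
  [[0.6,-3.9,-1.5],[0,0,2],10],
  [[0.7,-4.8,-1.5],[0,0,2.5],10],
  [[0.85,-5.7,-1.5],[0,0,2.7],10],
  [[0.95,-6.5,-1.5],[0,0,2.7],10],
])

```text
time_s: 12.62
eef_pos: [0.4943, -0.1648, 0.1625]
eef_rot: [-0.001, 0.119, 0.993, 0.0]
wrist_force: [0.9, -0.2, -4.8]
opening: 0.499
```

Request:
move_arm([
  [[-0.2,-0.6,0],[0,0,0],10],
  [[-0.41,-1,0.3],[0,0,0],10],
  [[-0.41,-1.1,0.6],[0,0,0],10],
  [[-0.41,-1.1,0.6],[0,0,0],10],
  [[-0.41,-1.1,0.6],[0,0,0],10],
])

```text
time_s: 13.25
eef_pos: [0.5035, -0.2321, 0.127]
eef_rot: [-0.0, 0.118, 0.993, 0.0]
wrist_force: [-0.3, 0.4, -4.0]
opening: 0.5
```

```bash
python3 - <<'E'
from h import *
o=monitor.get_obs(); k=viewer.calibration('wrist'); im=viewer.camera('wrist'); cv2.imwrite('pics/w_l2.png',im)
np.save('l2cal.npy',np.array(k['extrinsics'])); print(o['eef_pos'],o['eef_rot'])
cv2.imwrite('pics/w_l2c.png',cv2.resize(im[80:330,190:450],(624,600),interpolation=cv2.INTER_CUBIC))
E
```

```text
[ 0.50351837 -0.23205231  0.12699964] [-4.26305619e-04  1.17974092e-01  9.93016501e-01  3.99831264e-04]
```

View pics/w_l2c.png

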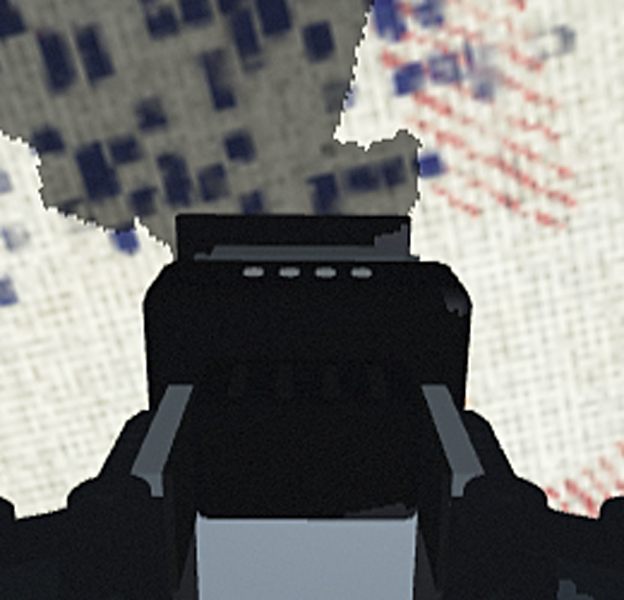

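The picture shows the lamp's front plate at crop columns 177–410, with its edge level. That puts the dock axis about 4.7 mm to the left of the battery's, and the fitted pose gives 4.9 mm, so the two agree. The yaw is fine. I'll shift sideways and lower.

Request:
move_arm([
  [[-0.1,-0.08,0],[0,0,0],10],
  [[-0.17,-0.08,0.3],[0,0,0],10],
  [[-0.17,-0.08,0.6],[0,0,0],10],
  [[-0.17,-0.08,0.75],[0,0,0],10],
  [[-0.17,-0.08,0.82],[0,0,0],10],
  [[-0.17,-0.08,0.85],[0,0,0],10],
  [[-0.17,-0.08,0.85],[0,0,0],10],
])

```text
time_s: 14.18
eef_pos: [0.5128, -0.2405, 0.0765]
eef_rot: [0.0, 0.118, 0.993, -0.0]
wrist_force: [-0.3, 0.2, -1.9]
opening: 0.498
```

```bash
cat > st.py <<'E'
from h import *
s=np.array([.5895,-.2578]); a=-.238; o=monitor.get_obs(); d=o['eef_pos'][:2]-s; c,n=np.cos(a),np.sin(a)
f=o['wrist_force']; T=lambda v:np.round([v[0]*c+v[1]*n,-v[0]*n+v[1]*c,v[2]],2)
m=rot(o).as_matrix()
print('t',o['time_s'],'lamp mm',(T([*d,o['eef_pos'][2]])),np.array([d@[c,n],d@[-n,c],o['eef_pos'][2]])*1000,'F',T(f),'M',T(o['torque']),'yaw err',np.arctan2(m[1,0],m[0,0])-np.pi-a,'open',o['opening'])
E
python3 st.py
```

```text
t 14.175 lamp mm [-0.08 -0.    0.08] [-78.63637316  -1.2955064   76.49679108] F [-0.29  0.1  -1.92] M [ 0.01  0.09 -0.03] yaw err 0.0005420193634941839 open 0.49824015732360616
```

Request:
move_arm([
  [[0,0.02,0.02],[0,0,0],10],
  [[0,0.02,0.04],[0,0,0],10],
  [[0,0.02,0.05],[0,0,0],10],
  [[0,0.02,0.05],[0,0,0],10],
])

```text
time_s: 14.68
eef_pos: [0.5131, -0.2394, 0.0733]
eef_rot: [0.0, 0.118, 0.993, -0.0]
wrist_force: [0.4, -0.2, -2.6]
opening: 0.498
```

```bash
python3 st.py
```

```text
t 14.675 lamp mm [-0.08 -0.    0.07] [-78.55426546  -0.10061802  73.33774927] F [ 0.47 -0.08 -2.63] M [-0.09 -0.21 -0.04] yaw err 0.0004873058932384211 open 0.4977000304827214
```

Request:
move_arm([
  [[-0.05,0,0],[0,0,0],10],
  [[-0.1,0,0],[0,0,0],10],
  [[-0.15,0,0],[0,0,0],10],
  [[-0.2,0,0],[0,0,0],10],
  [[-0.25,0,0],[0,0,0],10],
  [[-0.3,0,0],[0,0,0],10],
])

```text
time_s: 15.42
eef_pos: [0.5305, -0.2434, 0.073]
eef_rot: [-0.0, 0.118, 0.993, 0.0]
wrist_force: [-0.7, 0.9, -2.0]
opening: 0.5
```

```bash
python3 st.py
```

```text
t 15.425 lamp mm [-0.06  0.    0.07] [-60.74448902   0.07554932  73.03318471] F [-0.93  0.7  -2.  ] M [ 0.02  0.28 -0.01] yaw err 0.0006334987422205174 open 0.5000951581702917
```

Request:
move_arm([
  [[-0.04,0,0],[0,0,0],10],
  [[-0.08,0,0],[0,0,0],10],
  [[-0.12,0,0],[0,0,0],10],
  [[-0.16,0,0],[0,0,0],10],
  [[-0.2,0,0],[0,0,0],10],
])

```text
time_s: 16.05
eef_pos: [0.5421, -0.2462, 0.073]
eef_rot: [-0.0, 0.118, 0.993, 0.0]
wrist_force: [-1.0, 0.9, -2.4]
opening: 0.501
```

```bash
python3 st.py
```

```text
t 16.05 lamp mm [-0.05  0.    0.07] [-48.78300239   0.07535822  73.0424298 ] F [-1.16  0.68 -2.39] M [ 0.05  0.28 -0.01] yaw err 0.0005733252009809675 open 0.501349792470204
```

Request:
move_arm([
  [[-0.04,0,0],[0,0,0],10],
  [[-0.08,0,0],[0,0,0],10],
  [[-0.12,0,0],[0,0,0],10],
  [[-0.16,0,0],[0,0,0],10],
  [[-0.2,0,0],[0,0,0],10],
])

```text
time_s: 16.68
eef_pos: [0.5538, -0.2491, 0.0731]
eef_rot: [-0.0, 0.118, 0.993, 0.0]
wrist_force: [-2.0, 0.8, -1.7]
opening: 0.502
```

```bash
python3 st.py
```

```text
t 16.675 lamp mm [-0.04  0.    0.07] [-3.67503372e+01  6.75044899e-02  7.31229929e+01] F [-2.11  0.26 -1.72] M [0.02 0.31 0.06] yaw err 0.0006142717981370005 open 0.5021744955593681
```

Request:
move_arm([
  [[-0.03,0,0],[0,0,0],10],
  [[-0.06,0,0],[0,0,0],10],
  [[-0.09,0,0],[0,0,0],10],
  [[-0.12,0,0],[0,0,0],10],
  [[-0.15,0,0],[0,0,0],10],
])

```text
time_s: 17.3
eef_pos: [0.5625, -0.2512, 0.0731]
eef_rot: [0.0, 0.118, 0.993, 0.0]
wrist_force: [-1.6, -0.2, -0.7]
opening: 0.499
```

```bash
python3 st.py
```

```text
t 17.3 lamp mm [-0.03  0.    0.07] [-2.77916657e+01  5.25603814e-02  7.31351778e+01] F [-1.47 -0.52 -0.71] M [ 0.03  0.4  -0.  ] yaw err 0.000544006628171001 open 0.49894789063323053
```

Request:
move_arm([
  [[-0.02,0,0],[0,0,0],10],
  [[-0.04,0,0],[0,0,0],10],
  [[-0.06,0,0],[0,0,0],10],
  [[-0.08,0,0],[0,0,0],10],
])

```text
time_s: 17.8
eef_pos: [0.5661, -0.2521, 0.0731]
eef_rot: [-0.001, 0.118, 0.993, 0.0]
wrist_force: [-6.7, 1.7, 3.3]
opening: 0.498
```

```bash
python3 st.py
```

```text
t 17.8 lamp mm [-0.02  0.    0.07] [-2.40830497e+01  3.13028764e-02  7.31280728e+01] F [-6.9   0.03  3.33] M [0.02 1.12 0.07] yaw err 0.0007143366169595211 open 0.497565195047576
```

Request:
move_arm([
  [[-0.03,0,0],[0,0,0],10],
  [[-0.06,0,0],[0,0,0],10],
  [[-0.09,0,0],[0,0,0],10],
  [[-0.12,0,0],[0,0,0],10],
])

```text
time_s: 18.3
eef_pos: [0.5727, -0.2537, 0.0731]
eef_rot: [-0.002, 0.118, 0.993, 0.0]
wrist_force: [-8.3, 1.9, 4.8]
opening: 0.499
```

```bash
python3 st.py
```

```text
t 18.3 lamp mm [-0.02  0.    0.07] [-1.73145148e+01  3.29392722e-02  7.31371753e+01] F [-8.48 -0.07  4.8 ] M [0.   1.6  0.05] yaw err 0.0007261046340545363 open 0.4986049474632665
```

Request:
move_arm([
  [[-0.03,0,0],[0,0,0],10],
  [[-0.06,0,0],[0,0,0],10],
  [[-0.09,0,0],[0,0,0],10],
  [[-0.11,0,0],[0,0,0],10],
])

```text
time_s: 18.8
eef_pos: [0.5788, -0.2552, 0.0732]
eef_rot: [-0.002, 0.118, 0.993, 0.0]
wrist_force: [-9.5, 2.6, 5.5]
opening: 0.499
```

```bash
python3 st.py
```

```text
t 18.8 lamp mm [-0.01 -0.    0.07] [-1.10122387e+01 -3.53582751e-02  7.31846813e+01] F [-9.84  0.25  5.55] M [-0.03  1.71  0.  ] yaw err 0.0007859724008709712 open 0.499280917448341
```

Travel since the ejector made contact is about 14 mm. I'll use 0.6 mm steps from here.

Request:
move_arm([
  [[-0.01,0,0],[0,0,0],10],
  [[-0.02,0,0],[0,0,0],10],
  [[-0.03,0,0],[0,0,0],10],
  [[-0.04,0,0],[0,0,0],10],
])

```text
time_s: 19.3
eef_pos: [0.581, -0.2557, 0.0732]
eef_rot: [-0.002, 0.118, 0.993, 0.0]
wrist_force: [-11.0, 2.0, 6.2]
opening: 0.501
```

```bash
python3 st.py
```

```text
t 19.3 lamp mm [-0.01 -0.    0.07] [-8.77439452e+00 -1.45529866e-02  7.32203031e+01] F [-11.15  -0.62   6.21] M [-0.02  1.82  0.05] yaw err 0.0007461608295806776 open 0.5005794899338312
```

Request:
move_arm([
  [[0,0,-0.01],[0,0,0],10],
  [[-0.01,0,-0.012],[0,0,0],10],
  [[-0.02,0,-0.012],[0,0,0],10],
  [[-0.03,0,-0.012],[0,0,0],10],
])

```text
time_s: 19.8
eef_pos: [0.5825, -0.2561, 0.0732]
eef_rot: [-0.002, 0.118, 0.993, 0.001]
wrist_force: [-9.3, 0.8, 2.5]
opening: 0.502
```

```bash
python3 st.py
```

```text
t 19.8 lamp mm [-0.01 -0.    0.07] [-7.23380799e+00 -4.37864827e-04  7.31860177e+01] F [-9.23 -1.42  2.48] M [-0.14  1.5  -0.  ] yaw err 0.0005780435077449297 open 0.5017572186835804
```

Request:
move_arm([
  [[-0.01,0,0],[0,0,0],10],
  [[-0.02,0,0],[0,0,0],10],
  [[-0.02,0,0],[0,0,0],10],
])

```text
time_s: 20.18
eef_pos: [0.5837, -0.2564, 0.0732]
eef_rot: [-0.002, 0.118, 0.993, 0.0]
wrist_force: [-8.7, 0.6, 2.7]
opening: 0.504
```

```bash
python3 st.py
```

```text
t 20.175 lamp mm [-0.01 -0.    0.07] [-6.01254077e+00 -1.26895157e-02  7.31977389e+01] F [-8.56 -1.44  2.7 ] M [-0.11  1.54  0.02] yaw err 0.0006518404252346954 open 0.5042994188271662
```

Request:
move_arm([
  [[-0.01,0,0],[0,0,0],10],
  [[-0.015,0,0],[0,0,0],10],
  [[-0.015,0,0],[0,0,0],10],
])

```text
time_s: 20.55
eef_pos: [0.5839, -0.2564, 0.0732]
eef_rot: [-0.003, 0.118, 0.993, 0.001]
wrist_force: [-11.8, 0.8, 3.8]
opening: 0.505
```

```bash
python3 st.py
```

```text
t 20.55 lamp mm [-0.01  0.    0.07] [-5.71863742e+00  4.45720135e-03  7.31954369e+01] F [-11.68  -2.01   3.82] M [-0.14  1.89 -0.03] yaw err 0.0006998176253718569 open 0.5047203257126205
```

The force climbed 3 N with almost no travel, so this is the hard stop. I'll back off gently to feel whether the catch holds.

Request:
move_arm([
  [[0.01,0,0],[0,0,0],10],
  [[0.025,0,0],[0,0,0],10],
  [[0.04,0,0],[0,0,0],10],
  [[0.045,0,0],[0,0,0],10],
])

```text
time_s: 21.05
eef_pos: [0.5831, -0.2562, 0.0732]
eef_rot: [-0.001, 0.119, 0.993, 0.0]
wrist_force: [-5.4, -0.5, -2.5]
opening: 0.501
```

```bash
python3 st.py
```

```text
t 21.05 lamp mm [-0.01 -0.    0.07] [-6.61186608e+00 -2.45131685e-03  7.31680113e+01] F [-5.12 -1.8  -2.53] M [-0.18  0.87 -0.05] yaw err 0.00038181887633870204 open 0.5010235070804064
```

Request:
move_arm([
  [[0.015,0,0],[0,0,0],10],
  [[0.03,0,0],[0,0,0],10],
  [[0.03,0,0],[0,0,0],10],
])

```text
time_s: 21.42
eef_pos: [0.5817, -0.2559, 0.0732]
eef_rot: [-0.001, 0.118, 0.993, 0.0]
wrist_force: [-4.0, -1.1, -5.4]
opening: 0.503
```

```bash
python3 st.py
```

```text
t 21.425 lamp mm [-0.01  0.    0.07] [-7.99015390e+00  5.47397293e-02  7.32172451e+01] F [-3.58 -2.02 -5.37] M [-0.33  0.78 -0.07] yaw err 0.000546329824528069 open 0.5033435560591091
```

Request:
move_arm([
  [[0.01,0,0],[0,0,0],10],
  [[0.02,0,0],[0,0,0],10],
  [[0.02,0,0],[0,0,0],10],
])

```text
time_s: 21.8
eef_pos: [0.5814, -0.2557, 0.0736]
eef_rot: [0.0, 0.118, 0.993, -0.0]
wrist_force: [0.4, -1.0, -11.5]
opening: 0.497
```

```bash
python3 st.py
```

```text
t 21.8 lamp mm [-0.01  0.    0.07] [-8.37062313  0.13373936 73.55634934] F [  0.62  -0.84 -11.53] M [-0.32 -0.14 -0.01] yaw err 0.0005840377627190918 open 0.4973614572146515
```

The catch holds: over the last 1.2 mm of commanded pull the battery moved only 0.4 mm and took up the ejector load. I'll ease the vertical load, then let go.

Request:
move_arm([
  [[-0.01,0,0.01],[0,0,0],10],
  [[-0.01,0,0.01],[0,0,0],49],
  [[-0.01,0,0.005],[0,0,0],54],
  [[-0.01,0,0],[0,0,0],62],
  [[-0.01,0,0],[0,0,0],75],
  [[-0.01,0,0],[0,0,0],75],
])

```text
time_s: 22.55
eef_pos: [0.582, -0.256, 0.0742]
eef_rot: [0.0, 0.118, 0.993, -0.0]
wrist_force: [-0.6, 0.4, 0.1]
opening: 0.748
```

```bash
python3 st.py
```

```text
t 22.55 lamp mm [-0.01  0.    0.07] [-7.74122532e+00  5.03553391e-03  7.42320037e+01] F [-0.67  0.25  0.07] M [ 0.02  0.02 -0.02] yaw err 0.0005863861581412166 open 0.7476477860995362
```

Released, with no load left on the wrist. I lift straight up, back off and look.

Request:
move_arm([
  [[0,0,-0.3],[0,0,0],75],
  [[0,0,-1],[0,0,0],75],
  [[0,0,-1.9],[0,0,0],75],
  [[0.8,0,-2.6],[0,0,0],75],
  [[1.8,0,-2.8],[0,0,0],75],
  [[1.8,0,-2.8],[0,0,0],75],
  [[1.8,0,-2.8],[0,0,0],75],
])

```text
time_s: 23.42
eef_pos: [0.4772, -0.2309, 0.2434]
eef_rot: [0.001, 0.119, 0.993, -0.001]
wrist_force: [-0.2, 0.7, -0.4]
opening: 0.751
```

```bash
python3 - <<'E'
from h import *
im=viewer.camera('wrist'); sc=viewer.camera('scene'); sd=viewer.camera('side')
a=cv2.resize(im[90:290,190:440],(500,400)); b=cv2.resize(sd[135:205,280:380],(570,400),interpolation=cv2.INTER_CUBIC)
cv2.imwrite('pics/fin.png',cv2.resize(np.hstack([a[:, :],b]),None,fx=.74,fy=.74))
for n in ['ink_jar_black','marker_b']: print(n,[(round(d['score'],2),np.round(np.array(d['centre'])*[640,400])) for d in spotter.search_frame('side',n)[:2]])
print(monitor.get_obs()['wrist_force'])
E
```

```text
ink_jar_black [(0.87, array([287., 200.]))]
marker_b [(0.52, array([355., 222.]))]
[-0.33920854 -0.1022757  -0.27602791]
```

View pics/fin.png

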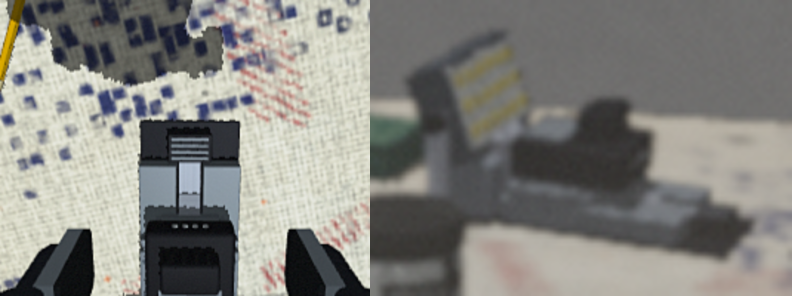

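The final view shows the battery level and centred on the lamp dock, pushed in against the carriage. The catch strip is free in front of its rear face, and the jar and marker are where they were.

```bash
python3 -c "
from h import *
print(workorder.hand_in())"
```

```text
the job is handed in; nothing more can be done
None
```

The battery is latched in the lamp, let go, and the job is handed in at about 23.5 s of the 64 s allowed.

- **Charger:** I pressed the catch with about 3 N at the readings I took. The battery popped out about 18 mm (checked in the side view), and I gripped it across y, drew it out level and carried it over.
- **Lamp:** I slid it into the rails. The ejector made contact late, so the lamp's carriage sits about 6 mm farther in than drawn. I felt the hard stop; the highest push I read along the slide was about 12 N.
- **Latch check:** Backing off from the stop, the battery moved about 2.5 mm. The pull then came up with only 0.4 mm of travel, so the catch was holding.
- **Vertical load:** During that back-off the wrist read 11.5 N in the vertical. I eased this before opening the fingers.
- **Last checks:** After release the wrist read no load. The pictures show the battery level and centred in the lamp rails. The network's pixel positions for the jar and marker changed by no more than 4 pixels.

I could not read the lamp catch's joint value directly. That it is up is inferred from the holding force and from the battery staying in after release.

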